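# Set the vacuum sealer's knurled wheel and start it

## Robot

A 6-joint arm with a two-finger parallel gripper is mounted at the origin on the work surface. World frame = base frame: x ahead of the robot, y to its left, z up, the work surface at z = 0. Lengths are in m, angles in degrees, forces in N, time in s.
With the tool pointing down it reaches from about 0.4 to 0.825 m from the base axis. Payload 7 kg.
Tool frame: the origin (TCP) lies midway between the tips of the shut fingers; the grasp point (between the pads) lies 19 mm behind it (r.grip_point_offset is the z of the grasp point in the tool frame, in m); z points along the fingers, y is the line along which they close (so a half turn about z gives the same grasp; the last joint's range is limited). The gripper opens to 88 mm and grips with 3 to 60 N. Pads are 19 mm wide; open, the fingers measure 130 mm over their backs; the gripper's body (78 mm by 193 mm) begins 47 mm behind the grasp point.
Start: joints at [-59.639, 20.546, 0.682, 0, -70.136, -16.507], TCP at [0.162, -0.655, 0.192] pointing down, gripper open.
Joint ranges: [-176.03, 176.03], [-82.01, 121.73], [-58.28, 71.71], [-173.87, 95.51], [-174.79, -0.11], [-173.66, 173.66]. Speed limits (degrees/s): [136.94, 136.94, 172.46, 180, 180, 180].

## Interface

Orientations are given as [roll, pitch, yaw] about the fixed x, y, z axes, in that order (R = Rz(yaw) Ry(pitch) Rx(roll)).
In Python, from plant import r, viewer, recognise, outline_of, pinpoint gives the robot as it stands.
- The arm moves only by the tool move_arm, never from a script. Its argument "targets" is a list of rows, each a list of 2 entries, a list of its own where there are three numbers: the shift along the tool's x, y, z in cm, then the turn, a rotation vector about the tool's x, y, z in rad. A call has 1 to 5 rows; each row is the pose to reach, as a shift and turn from the pose commanded when the call began, along the tool's axes at that moment; what a row does not reach only later rows make up. A row lasts 1/8 s, in which the tool goes at most 62.5 mm and 10.7 degrees, less where a joint would pass 70% of its speed; a pose out of reach is approached as far as the arm can. A call with a gripper value outside its range is refused whole. "jaw" is the finger opening in cm, from 0 to 8.76, set as the call begins (left out, the last holds). The fingers move at their own pace and stop on an object; "squeeze" is the grip in N (left out, the last holds). Time passes only in rows, so rows that repeat a pose let the fingers close. It gives the time, the measured TCP pose, the force, the opening and the grip force at its end, in the units of the state.
- r.get_state(): the state, without advancing time (a new reading comes with each control period).
- viewer.capture(name): name is "scene" or "top" or "wrist"; returns a dict with "image" (420x560x3 uint8, blue, green, red), "intrinsics" (3x3 intrinsics, pixels), "D" ([k1, k2, p1, p2, k3] as OpenCV has them; the pictures are not rectified), "camera_from_world" (4x4, takes a point from world to camera coordinates). Camera axes: x right, y up, looking along -z (the intrinsics and any distortion apply to the point x, -y, -z); pixel columns grow to the right and rows downward; lengths in m; the calibration is good to about 2 mm. A picture is of the moment at which its call begins. There is no depth.
- r.close_job(): hands the job in; it is judged then, once.
Trained networks look in the newest picture that a camera, given by its name, has taken for a name from the list of things; names that differ only in an ending like _2 or _b are one class to them, and where a whole thing is asked for, a point or a joint stands for the part that bears it (a point fixed in the world has none). Each returns a list of dicts, best first, with "score" (0 to 1); they miss things now and then, are a little off and sometimes report something else, mostly with a low value. They report only what shows in the picture. A call takes as long as a camera call.
- recognise(label, camera): "box" ([left, top, right, bottom] in pixels, round what is visible of it).
- outline_of(label, camera): "mask" (420x560 bool, what is visible of it) and "box" ([left, top, right, bottom] in pixels, round what is visible of it).
- pinpoint(label, camera): "location" ([row, column] in pixels: a listed point, or the origin of a listed thing).
The state is a dict: "time_s": time; "joints": joint angles; "qd": joint speeds; "joint_torque": joint torques, N m; "tcp_pos": TCP position; "eef_rot": TCP orientation; "contact_force": force on the tool from outside, world axes, zero at the start; "moment": the same for the moment, N m; "gripper_width": finger opening in m; "gripper_force": force on a finger pad.
Only numpy, scipy, OpenCV 4.12 (cv2) and the standard library are available. Lean on these libraries where they do the work, as an engineer would, in place of code of your own. Each camera call takes 0.05 s, during which the arm holds its last target. There are 200 camera calls.

## Task

With a fingertip, rub the knurled wheel on the vacuum sealer clockwise until its white line clicks into place at the long black bar, without going past that setting. Then press the round start button all the way down and let it come up; do not press the square stop button. Nothing is to be picked up: leave all the jars, cans and other loose things where they are.

Things in the scene. Friction and masses are not known exactly. Their poses are not given: they have to be found in the camera images.
- sealer: Vacuum sealer, fixed to the table, 380 mm wide (its y), 220 mm deep (its x), origin at the centre of its underside; its front faces its own -x, z is up. The flat white control deck, 60 mm high, runs from x -110 to +30 mm; behind it the closed black lid, 75 mm high, to x +110 mm. The deck carries the wheel on the +y side and the two buttons on the -y side.
- wheel_top (a point): Centre of the flat top of the knurled wheel, on its upright axis; axes parallel to the sealer's, not turning with the wheel. The wheel is a black disc 92 mm across over the fine upright ridges of its rim, 22 mm high, top 84 mm above the table: too wide to pinch, it is turned by rubbing a fingertip on its top or rim. A white line on its top runs 7 to 43 mm from the centre.
- long_bar (a point): Middle of the long black bar (14 x 6 mm) printed on the deck, 55 mm from the wheel's axis towards the sealer's front (-x): the wanted setting. The other five settings, 30 degrees apart around the wheel, are small black dots.
- wheel (a joint): Turn of the wheel in rad, growing clockwise seen from above; 0 = white line points at the long bar. Sprung detents click in every 0.524 rad (-1.571 to 1.047); let go between two, it springs to the nearer one. About 0.04 N m turns it out of a detent. It starts one or two clicks anticlockwise of the bar (near -0.524 or -1.047, seldom poised between).
- start_button (a joint): Travel of the round start button in m: 0 up, 0.006 fully down; sprung, comes up again by itself, about 1.5 N to start and 5 N at the bottom.
- start_button_top (a point): Centre of the top face of the round white start button, 32 mm across, standing 13 mm above the deck (73 mm above the table); moves with the button.
- stop_button (a joint): Travel of the square stop button in m: 0 up, 0.006 fully down. To be left alone.
- stop_button_top (a point): Centre of the top face of the square white stop button, 30 mm wide, 13 mm above the deck; 70 mm to the -y side of the start button.
- peach_jar_mid (a point): Centre, half-way up, of the glass jar of peaches with a brass lid, 80 mm across, 120 mm tall, standing on the table. Loose, to be left alone.
- beet_jar_mid (a point): Centre, half-way up, of the glass jar of beets with a brass lid, 80 mm across, 120 mm tall, standing on the table. Loose, to be left alone.
- spice_jar_mid (a point): Centre, half-way up, of the little spice jar, 42 mm across, 60 mm tall, standing on the sealer's lid. Loose, to be left alone.
- jar_band_mid (a point): Centre, half-way up, of the metal jar band (open ring), 86 mm across, 14 mm high, lying on the sealer's lid. Loose, to be left alone.
- flat_can_mid (a point): Centre, half-way up, of the flat food can, 84 mm across, 42 mm tall, on the table in front of the sealer. Loose, to be left alone.
- tall_can_mid (a point): Centre, half-way up, of the tall food can, 74 mm across, 110 mm tall, on the table behind the sealer. Loose, to be left alone.
- scoop: Spoon lying on the table in front of the sealer, about 200 mm long, loose, to be left alone.

How it is judged:
By the outcome, as a careful person would: the job done as asked, in the order asked, and still so for the second after the job is handed in, with the robot touching nothing.
It also fails if it takes over 40 s, if anything falls off the work surface, if the arm or the gripper's body presses on something with over 40 N, if the wrist force passes 120 N, or if a joint passes its speed limit or range.

## Working session

There is one attempt and no reset: what is moved stays moved. The work goes in short steps, Python scripts to look and compute and a tool call to move; the robot and the scene stay as the last step left them, time stands still between calls to the robot, and variables do not carry over. Pictures are saved under pics/ and viewed, at most 10 in all, crops included, and the job is handed in when it is done.

Besides the shell and the picture viewer there is one more tool, called after "Call:" as name(argument=value, ...), one argument or row to a line, values as JSON. move_arm: Moves the arm, as the interface text tells. Its arguments: {"type":"object","properties":{"targets":{"type":"array","items":{"type":"array"}},"jaw":{"type":"number"},"squeeze":{"type":"number"}},"required":["targets"]}

```bash
mkdir -p pics; ls; cat > h.py <<'E'
import numpy as np,cv2
from plant import r,viewer,recognise,outline_of,pinpoint
def ray(c,rc):
    p=cv2.undistortPoints(np.array([[[rc[1],rc[0]]]],float),np.array(c["intrinsics"]),np.array(c["D"]))[0,0]
    T=np.array(c["camera_from_world"]);R=T[:3,:3]
    return -R.T@T[:3,3], R.T@np.array([p[0],-p[1],-1])
def atz(c,rc,z):
    o,d=ray(c,rc);return o+d*(z-o[2])/d[2]
def proj(c,P):
    T=np.array(c["camera_from_world"]);q=T[:3,:3]@np.array(P)+T[:3,3]
    return cv2.projectPoints(np.array([[q[0],-q[1],-q[2]]]),np.zeros(3),np.zeros(3),np.array(c["intrinsics"]),np.array(c["D"]))[0][0,0]
E
python3 - <<'E'
from h import *
Z=dict(wheel_top=.084,long_bar=.06,start_button_top=.073,stop_button_top=.073,peach_jar_mid=.06,beet_jar_mid=.06,spice_jar_mid=.105,jar_band_mid=.082,flat_can_mid=.021,tall_can_mid=.055,sealer=0)
ims=[]
for n in("top","scene"):
    c=viewer.capture(n);ims.append(c["image"]);cv2.imwrite(f"pics/{n}0.png",c["image"])
    for k,z in Z.items():
        l=pinpoint(k,n)
        if l: print(n,k,np.round(l[0]["score"],2),np.round(l[0]["location"]),np.round(atz(c,l[0]["location"],z),3))
s=r.get_state();print(s)
E
```

```text
pics
top wheel_top 0.62 [229. 274.] [0.516 0.039 0.084]
top long_bar 0.72 [248. 280.] [0.468 0.025 0.06 ]
top start_button_top 0.41 [215. 329.] [ 0.551 -0.103  0.073]
top stop_button_top 0.71 [206. 352.] [ 0.574 -0.164  0.073]
top peach_jar_mid 0.91 [249. 198.] [0.467 0.234 0.06 ]
top beet_jar_mid 0.33 [227. 272.] [0.521 0.045 0.06 ]
top spice_jar_mid 0.64 [166. 295.] [ 0.673 -0.015  0.105]
top jar_band_mid 0.78 [162. 333.] [ 0.687 -0.116  0.082]
top flat_can_mid 0.75 [258. 339.] [ 0.44  -0.135  0.021]
top sealer 0.68 [161. 334.] [ 0.706 -0.13   0.   ]
scene wheel_top 0.82 [204. 300.] [0.522 0.042 0.084]
scene long_bar 0.67 [190. 299.] [0.464 0.024 0.06 ]
scene start_button_top 0.44 [206. 244.] [ 0.555 -0.097  0.073]
scene stop_button_top 0.58 [212. 214.] [ 0.59  -0.164  0.073]
scene peach_jar_mid 0.88 [210. 376.] [0.473 0.229 0.06 ]
scene beet_jar_mid 0.8 [238. 150.] [ 0.696 -0.297  0.06 ]
scene spice_jar_mid 0.74 [246. 259.] [ 0.675 -0.02   0.105]
scene jar_band_mid 0.58 [248. 218.] [ 0.694 -0.116  0.082]
scene flat_can_mid 0.95 [179. 240.] [ 0.439 -0.148  0.021]
scene tall_can_mid 0.89 [289. 308.] [0.73  0.113 0.055]
scene sealer 0.65 [240. 266.] [ 0.594 -0.028  0.   ]
{'time_s': 1.2, 'joints': array([-5.96411535e+01,  2.05476612e+01,  6.83001102e-01,  5.57543826e-04,
       -7.01376959e+01, -1.65080870e+01]), 'qd': array([-0.00428779,  0.00478824, -0.02184592,  0.17157044,  0.0982159 ,
        0.04236887]), 'joint_torque': array([ 7.62034724e-04, -5.82397163e+01,  2.93299216e+01,  7.00227141e+00,
        1.25458292e-02, -7.28792361e-05]), 'tcp_pos': array([ 0.16157668, -0.6553528 ,  0.19225624]), 'eef_rot': array([ 1.79997890e+02, -1.17222031e-03, -1.66149051e+02]), 'contact_force': array([-0.19513753,  0.50832667,  1.05824405]), 'moment': array([ 0.02955072, -0.01931549, -0.00407336]), 'gripper_force': 0.0, 'gripper_width': 0.0876744285428374}
```

```bash
python3 - <<'E'
import cv2
a=cv2.imread("pics/top0.png")[130:290,170:400];b=cv2.imread("pics/scene0.png")[150:300,120:420]
cv2.imwrite("pics/a.png",cv2.resize(a,None,fx=3.4,fy=3.4,interpolation=3)[:600,:800])
E
```

```text
(no output)
```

View pics/a.png

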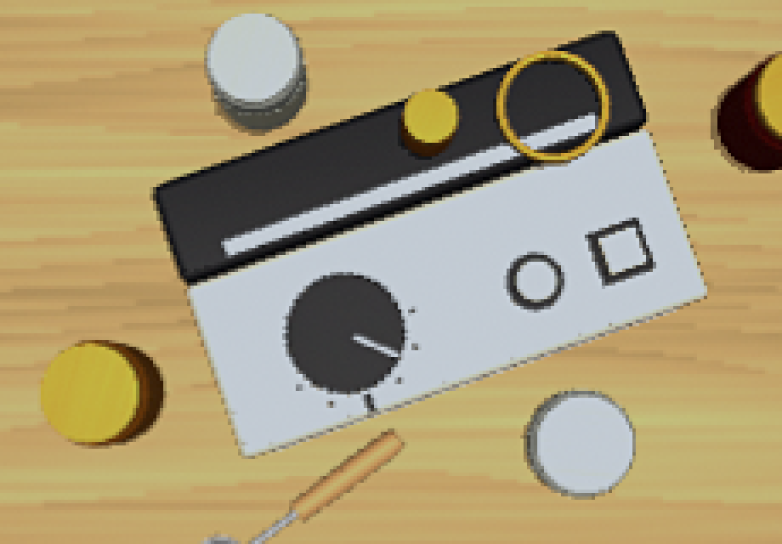

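View pics/scene0.png

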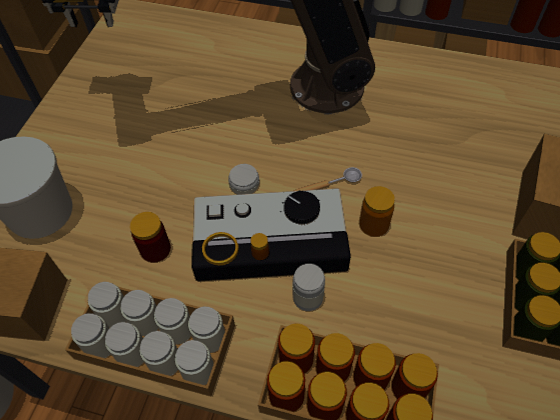

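The top crop shows the wheel at pixel (271, 228). Its line lies roughly 45° anticlockwise of the bar at (279, 248), so it may be poised between two clicks. Sealer yaw is about 19°. I'm moving over it with the fingers shut.

Call:
move_arm(
  targets=[
    [[-3.8,4.4,-2],[0,0,0]],
    [[-7.6,8.8,-4],[0,0,0]],
    [[-11.6,13.4,-6],[0,0,0]],
    [[-15.6,18,-6],[0,0,0]],
    [[-19.6,22.6,-6],[0,0,0]],
  ],
  jaw=0,
  squeeze=10,
)

```text
time_s: 1.82
tcp_pos: [0.2985, -0.3874, 0.2528]
eef_rot: [-179.9, 0.1, -166.2]
contact_force: [0.7, 0.2, 0.8]
gripper_width: 0.0431
gripper_force: 0.0
```

Call:
move_arm(
  targets=[
    [[-4,4.6,0],[0,0,0]],
    [[-8,9.2,0],[0,0,0]],
    [[-12,13.8,0],[0,0,0]],
    [[-16,18.4,0],[0,0,0]],
    [[-20,23,0],[0,0,0]],
  ],
)

```text
time_s: 2.45
tcp_pos: [0.4375, -0.1158, 0.2529]
eef_rot: [-180.0, 0.1, -166.1]
contact_force: [1.0, -1.0, 0.1]
gripper_width: 0.0008
gripper_force: 0.0
```

Call:
move_arm(
  targets=[
    [[-3,3.4,0],[0,0,0]],
    [[-6,7,0],[0,0,0]],
    [[-6,7,0],[0,0,0]],
    [[-6,7,0],[0,0,0]],
  ],
)

```text
time_s: 2.95
tcp_pos: [0.4782, -0.0354, 0.2522]
eef_rot: [-180.0, -0.0, -166.1]
contact_force: [-0.7, -0.3, -1.3]
gripper_width: 0.0007
gripper_force: 0.0
```

```bash
python3 - <<'E'
from h import *
c=viewer.capture("wrist");cv2.imwrite("pics/w1.png",c["image"]);s=r.get_state();print(s["tcp_pos"],s["time_s"])
print(np.linalg.inv(c["camera_from_world"])[:3].round(3))
for k,z in dict(wheel_top=.084,long_bar=.06,start_button_top=.073,stop_button_top=.073).items():
    for l in pinpoint(k,"wrist")[:2]: print(k,np.round(l["score"],2),np.round(l["location"]),np.round(atz(c,l["location"],z),4))
E
```

```text
[ 0.47805066 -0.03589065  0.2523086 ] 3.0
[[-0.24  -0.933 -0.267  0.406]
 [ 0.971 -0.231 -0.066 -0.053]
 [ 0.    -0.275  0.961  0.445]]
wheel_top 0.85 [240. 339.] [0.5173 0.0464 0.084 ]
long_bar 0.86 [191. 333.] [0.4662 0.0281 0.06  ]
start_button_top 0.62 [241. 209.] [ 0.5594 -0.1013  0.073 ]
start_button_top 0.39 [128. 385.] [0.3831 0.0619 0.073 ]
stop_button_top 0.97 [242. 154.] [ 0.5774 -0.1669  0.073 ]
stop_button_top 0.2 [255. 271.] [ 0.559  -0.0254  0.073 ]
```

View pics/w1.png

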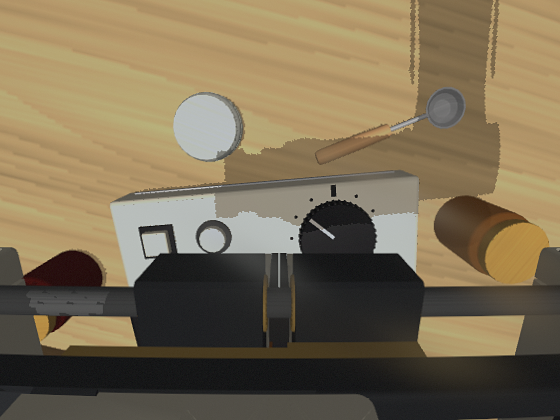

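```bash
cat >> h.py <<'E'
def line(c,w):
    "angle of white line on wheel top (world deg), via bright pixels"
    g=cv2.cvtColor(c["image"],cv2.COLOR_BGR2GRAY).astype(float)
    P=[];W=[]
    u=proj(c,[*w,.084])
    for i in range(int(u[1])-45,int(u[1])+46):
        for j in range(int(u[0])-45,int(u[0])+46):
            if 0<=i<420 and 0<=j<560:
                p=atz(c,[i,j],.084)[:2]-w
                if .006<np.hypot(*p)<.038 and g[i,j]>110: P.append(p);W.append(g[i,j])
    P=np.array(P);W=np.array(W);m=np.average(P,axis=0,weights=W);
    e=np.linalg.svd((P-m)*W[:,None]**.5)[2][0];e*=np.sign(e@m)
    return len(P),m,np.degrees(np.arctan2(m[1],m[0])),np.degrees(np.arctan2(e[1],e[0]))
E
python3 - <<'E'
from h import *
w=np.array([.5173,.0464])
c=viewer.capture("wrist");print(line(c,w))
g=cv2.cvtColor(c["image"],cv2.COLOR_BGR2GRAY)
# bar centroid
B=[(i,j) for i in range(182,200) for j in range(324,343) if g[i,j]<70];print(len(B),atz(c,np.mean(B,0),.06))
# front deck edge
for p in [(203,128),(180,410)]: print(p,atz(c,p,.06))
# back-project dots
d=[(i,j) for i in range(185,250) for j in range(284,300) if g[i,j]<90]
print(cv2.connectedComponentsWithStats((g[180:250,284:300]<100).astype(np.uint8))[2:])
c=viewer.capture("top");print(line(c,w))
big=cv2.resize(viewer.capture("wrist")["image"][150:260,110:430],None,fx=2.5,fy=2.5,interpolation=3);cv2.imwrite("pics/w1b.png",big)
E
```

```text
(84, array([-0.00734335, -0.01958033]), np.float64(-110.55790580522238), np.float64(-113.53498505686042))
53 [0.46593085 0.02837213 0.06      ]
(203, 128) [ 0.53999993 -0.209434    0.06      ]
(180, 410) [0.43199539 0.11339152 0.06      ]
(array([[   0,    0,   16,   70, 1020],
       [   0,    1,   16,    6,   79],
       [  11,   35,    3,    4,    9],
       [  15,   54,    1,    3,    3],
       [   7,   57,    3,    3,    8],
       [  15,   60,    1,    1,    1]], dtype=int32), array([[ 7.4245098 , 36.6254902 ],
       [ 7.53164557,  3.34177215],
       [12.11111111, 36.66666667],
       [15.        , 55.        ],
       [ 7.875     , 57.875     ],
       [15.        , 60.        ]]))Traceback (most recent call last):
  File "<stdin>", line 12, in <module>
  File "h.py", line 22, in line
    P=np.array(P);W=np.array(W);m=np.average(P,axis=0,weights=W);
                                  ~~~~~~~~~~^^^^^^^^^^^^^^^^^^^^
    raise ZeroDivisionError(
        "Weights sum to zero, can't be normalized")
ZeroDivisionError: Weights sum to zero, can't be normalized
```

Call:
move_arm(
  targets=[
    [[-4.2,4.4,1],[0,0,0]],
    [[-8.4,8.9,4],[0,0,0]],
    [[-8.4,8.9,9.5],[0,0,0]],
    [[-8.4,8.9,14.5],[0,0,0]],
    [[-8.4,8.9,14.5],[0,0,0]],
  ],
)

```text
time_s: 3.92
tcp_pos: [0.5359, 0.0697, 0.104]
eef_rot: [-179.9, -0.4, -166.2]
contact_force: [0.6, -0.6, 0.9]
gripper_width: 0.0005
gripper_force: 0.0
```

```bash
python3 - <<'E'
from h import *
w=np.array([.518,.046])
c=viewer.capture("wrist");s=r.get_state();print(s["tcp_pos"],s["time_s"],s["contact_force"],proj(c,[*w,.084]));cv2.imwrite("pics/w2.png",c["image"])
for k,z in dict(wheel_top=.084,long_bar=.06).items():
    for l in pinpoint(k,"wrist")[:1]: print(k,np.round(l["score"],2),np.round(l["location"]),np.round(atz(c,l["location"],z),4))
print(line(c,w))
E
```

```text
[0.53815503 0.07034197 0.10694005] 3.975 [1.02254293 0.49521499 0.98556417] [250.48681232 202.9294975 ]
wheel_top 0.73 [203. 248.] [0.5185 0.0443 0.084 ]
long_bar 0.64 [116. 243.] [0.465 0.027 0.06 ]
(285, array([-0.008705  , -0.02150801]), np.float64(-112.03479669010177), np.float64(-114.34124566934119))
```

View pics/w2.png

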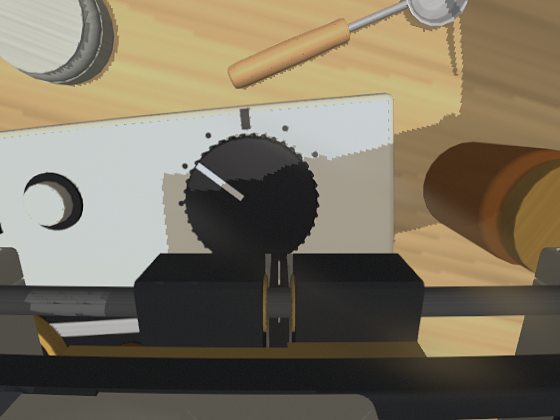

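The line, from (198, 166) to (243, 199), sits about 47° anticlockwise of the bar at (245, 118), so it is poised between clicks. The view past the tip is clear, so I'll descend to contact.

Call:
move_arm(
  targets=[
    [[0,0,1.6],[0,0,0]],
    [[0,0,2.2],[0,0,0]],
    [[0,0,2.35],[0,0,0]],
    [[0,0,2.45],[0,0,0]],
    [[0,0,2.45],[0,0,0]],
  ],
)

```text
time_s: 4.7
tcp_pos: [0.5388, 0.0711, 0.083]
eef_rot: [180.0, 0.0, -166.1]
contact_force: [0.3, -0.5, -0.1]
gripper_width: 0.0001
gripper_force: 0.0
```

```bash
python3 - <<'E'
from h import *
w=np.array([.518,.0455])
c=viewer.capture("wrist");s=r.get_state();print(s["tcp_pos"],s["time_s"],s["contact_force"]);print(line(c,w))
E
```

```text
[0.53879486 0.07115466 0.0829668 ] 4.75 [-0.72636339 -1.04219636  0.20384718]
(310, array([-0.00825585, -0.01939154]), np.float64(-113.06162982487125), np.float64(-114.56436828370774))
```

Call:
move_arm(
  targets=[
    [[0,0,0.1],[0,0,0]],
    [[0,0,0.15],[0,0,0]],
    [[0,0,0.15],[0,0,0]],
  ],
)

```text
time_s: 5.12
tcp_pos: [0.5386, 0.071, 0.0812]
eef_rot: [-180.0, -0.0, -166.1]
contact_force: [0.6, -0.5, -0.8]
gripper_width: 0.0004
gripper_force: 0.0
```

Call:
move_arm(
  targets=[
    [[0,0,0.1],[0,0,0]],
    [[0,0,0.1],[0,0,0]],
    [[0,0,0.1],[0,0,0]],
  ],
)

```text
time_s: 5.5
tcp_pos: [0.5386, 0.0711, 0.0803]
eef_rot: [180.0, -0.0, -166.1]
contact_force: [-0.3, 0.1, 0.7]
gripper_width: 0.0006
gripper_force: 0.0
```

```bash
python3 - <<'E'
from h import *
w=np.array([.518,.0455])
c=viewer.capture("wrist");s=r.get_state();print(s["tcp_pos"],s["time_s"],s["contact_force"],proj(c,s["tcp_pos"]),proj(c,[*w,.084]));print(line(c,w));cv2.imwrite("pics/w3.png",c["image"])
E
```

```text
[0.53865375 0.07104626 0.08024958] 5.55 [-0.18258769  0.71440634  0.70573555] [278.60225008 246.18045967] [245.12636312 207.17961807]
(310, array([-0.00809667, -0.01902936]), np.float64(-113.0489333091433), np.float64(-114.58363546962359))
```

View pics/w3.png

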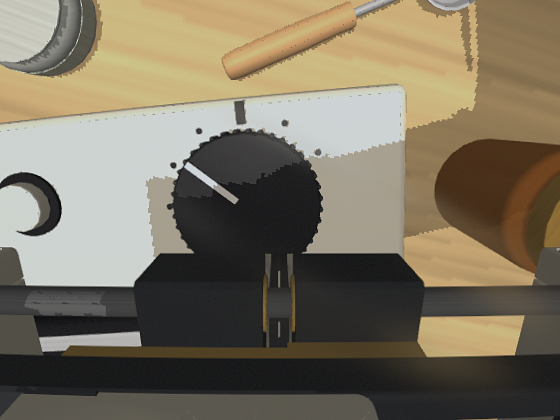

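Call:
move_arm(
  targets=[
    [[0,0,0.05],[0,0,0]],
    [[0,0,0.1],[0,0,0]],
    [[0,0,0.1],[0,0,0]],
  ],
)

```text
time_s: 5.92
tcp_pos: [0.5386, 0.071, 0.0792]
eef_rot: [-180.0, -0.0, -166.1]
contact_force: [0.0, -0.4, 0.1]
gripper_width: 0.0007
gripper_force: 0.0
```

Call:
move_arm(
  targets=[
    [[0,0,0.05],[0,0,0]],
    [[0,0,0.1],[0,0,0]],
    [[0,0,0.1],[0,0,0]],
  ],
)

```text
time_s: 6.3
tcp_pos: [0.5386, 0.071, 0.0782]
eef_rot: [-180.0, -0.0, -166.1]
contact_force: [-0.2, 0.6, -0.6]
gripper_width: 0.0006
gripper_force: 0.0
```

```bash
python3 - <<'E'
from h import *
c=viewer.capture("wrist");s=r.get_state();print(s["tcp_pos"],s["time_s"],s["contact_force"])
print(np.linalg.inv(c["camera_from_world"])[:3,3])
for w in ([.518,.0455],):
  u=[proj(c,[w[0]+.046*np.cos(a),w[1]+.046*np.sin(a),.084]) for a in np.linspace(0,6.28,200)]
  print(np.min(u,0),np.max(u,0))
im=c["image"].copy()
for p in u: cv2.circle(im,(int(p[0]),int(p[1])),0,(0,0,255),-1)
p=proj(c,s["tcp_pos"]);cv2.circle(im,(int(p[0]),int(p[1])),2,(0,255,0),-1)
d=viewer.capture("scene");j=d["image"].copy();q=proj(d,s["tcp_pos"]);cv2.circle(j,(int(q[0]),int(q[1])),1,(0,255,0),-1)
x,y=int(q[0]),int(q[1]);j=cv2.resize(j[y-40:y+40,x-40:x+40],(400,400),interpolation=0)
cv2.imwrite("pics/w4.png",np.hstack([cv2.resize(im[100:300,150:350],(400,400)),j]))
E
```

```text
[0.53862779 0.07107594 0.07823637] 6.35 [-0.36322609  0.41702678 -0.24323156]
[0.46620463 0.0531524  0.27092399]
[166.61560668 127.22144445] [323.13165333 279.17386411]
```

View pics/w4.png

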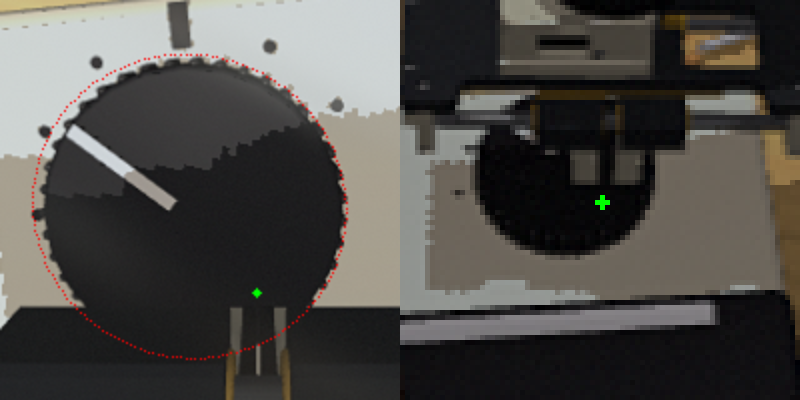

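Both crops show the fingertips about 9 mm higher than the reported TCP (green dot), so the reported z is offset. The tip is still just above the wheel, so I'll keep creeping down on force.

Call:
move_arm(
  targets=[
    [[0,0,0.1],[0,0,0]],
    [[0,0,0.15],[0,0,0]],
    [[0,0,0.15],[0,0,0]],
  ],
)

```text
time_s: 6.78
tcp_pos: [0.5386, 0.071, 0.0767]
eef_rot: [-180.0, -0.0, -166.1]
contact_force: [-0.4, 0.2, -0.9]
gripper_width: 0.0005
gripper_force: 0.0
```

Call:
move_arm(
  targets=[
    [[0,0,0.1],[0,0,0]],
    [[0,0,0.1],[0,0,0]],
    [[0,0,0.1],[0,0,0]],
  ],
)

```text
time_s: 7.15
tcp_pos: [0.5386, 0.0711, 0.0758]
eef_rot: [180.0, -0.0, -166.1]
contact_force: [-0.1, -0.1, -0.2]
gripper_width: 0.0004
gripper_force: 0.0
```

Call:
move_arm(
  targets=[
    [[0,0,0.1],[0,0,0]],
    [[0,0,0.1],[0,0,0]],
  ],
)

```text
time_s: 7.4
tcp_pos: [0.5386, 0.0711, 0.0747]
eef_rot: [-180.0, -0.0, -166.1]
contact_force: [0.3, -0.2, 0.6]
gripper_width: 0.0005
gripper_force: 0.0
```

Call:
move_arm(
  targets=[
    [[0,0,0.1],[0,0,0]],
    [[0,0,0.1],[0,0,0]],
  ],
)

```text
time_s: 7.65
tcp_pos: [0.5386, 0.0711, 0.0737]
eef_rot: [-180.0, -0.0, -166.1]
contact_force: [0.5, -0.2, -0.2]
gripper_width: 0.0006
gripper_force: 0.0
```

Call:
move_arm(
  targets=[
    [[0,0,0.1],[0,0,0]],
    [[0,0,0.1],[0,0,0]],
  ],
)

```text
time_s: 7.9
tcp_pos: [0.5386, 0.0711, 0.0727]
eef_rot: [180.0, -0.0, -166.2]
contact_force: [0.0, -0.2, -0.4]
gripper_width: 0.0005
gripper_force: 0.0
```

Call:
move_arm(
  targets=[
    [[0,0,0.1],[0,0,0]],
    [[0,0,0.1],[0,0,0]],
  ],
)

```text
time_s: 8.15
tcp_pos: [0.5386, 0.071, 0.0717]
eef_rot: [-180.0, -0.0, -166.1]
contact_force: [-0.7, 0.1, -0.8]
gripper_width: 0.0006
gripper_force: 0.0
```

Call:
move_arm(
  targets=[
    [[0,0,0.1],[0,0,0]],
    [[0,0,0.1],[0,0,0]],
  ],
)

```text
time_s: 8.4
tcp_pos: [0.5386, 0.071, 0.0707]
eef_rot: [-180.0, -0.0, -166.1]
contact_force: [-0.2, 0.1, 0.4]
gripper_width: 0.0005
gripper_force: 0.0
```

```bash
python3 - <<'E'
from h import *
w=np.array([.520,.0465])
c=viewer.capture("wrist");s=r.get_state();print(s["tcp_pos"],s["time_s"],s["contact_force"],line(c,w))
im=c["image"]
d=viewer.capture("scene");j=d["image"].copy();q=proj(d,s["tcp_pos"]);cv2.circle(j,(int(q[0]),int(q[1])),0,(0,255,0),-1)
x,y=int(q[0]),int(q[1]);j=cv2.resize(j[y-30:y+30,x-30:x+30],(480,480),interpolation=0)
cv2.imwrite("pics/w5.png",np.hstack([cv2.resize(im[220:300,240:320],(320,480)),j]))
E
```

```text
[0.53860449 0.07103747 0.07071769] 8.45 [-0.50005262 -0.78292401  0.32454728] (313, array([-0.00960498, -0.01896207]), np.float64(-116.8638791986922), np.float64(-114.66303054460406))
```

View pics/w5.png

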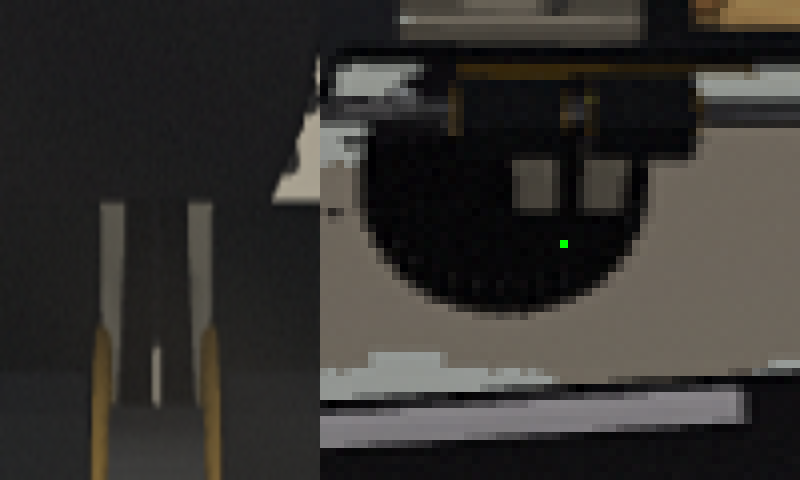

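The gray finger ends still show about 9 mm above the reported TCP and there is no contact force. I'll continue down in 1 mm steps.

Call:
move_arm(
  targets=[
    [[0,0,0.1],[0,0,0]],
    [[0,0,0.1],[0,0,0]],
  ],
)

```text
time_s: 8.75
tcp_pos: [0.5386, 0.0711, 0.0697]
eef_rot: [-180.0, -0.0, -166.1]
contact_force: [-0.6, 0.8, 0.1]
gripper_width: 0.0008
gripper_force: 0.0
```

Call:
move_arm(
  targets=[
    [[0,0,0.1],[0,0,0]],
    [[0,0,0.1],[0,0,0]],
  ],
)

```text
time_s: 9.0
tcp_pos: [0.5386, 0.071, 0.0687]
eef_rot: [-180.0, -0.0, -166.1]
contact_force: [-0.1, 0.5, 0.1]
gripper_width: 0.0002
gripper_force: 0.0
```

```bash
python3 - <<'E'
from h import *
s=r.get_state();print(s["tcp_pos"],s["time_s"],s["contact_force"])
c=viewer.capture("wrist");g=cv2.cvtColor(c["image"],cv2.COLOR_BGR2GRAY)
for i in range(190,250,8):
    x=np.where(g[i,120:380]<75)[0]+120; x=x[(x>150)&(x<350)];print(i,x.min(),x.max(),len(x))
for z in (.084,.079,.074,.069,.064): 
    print(z,proj(c,[.519,.0,z])-proj(c,[.519,.092,z]))
    for l in [(pinpoint if 0 else None)] : pass
for n in("top","scene"):
    k=viewer.capture(n);T=np.linalg.inv(k["camera_from_world"]);print(n,T[:3,3].round(3))
for k in("wheel_top","long_bar"):print(k,[ (l["score"],l["location"]) for l in pinpoint(k,"wrist")[:1]])
E
```

```text
[0.53859562 0.07104303 0.06866759] 9.0 [-0.10575439  0.54961598  0.10790964]
190 168 322 142
198 165 322 145
206 167 322 148
214 168 324 157
222 167 321 155
230 171 319 149
238 175 319 145
246 178 314 137
0.084 [-160.0167315   -37.70963322]
0.079 [-155.94495444  -36.82080836]
0.074 [-152.0740509  -35.9726319]
0.069 [-148.38960019  -35.16239541]
0.064 [-144.87852161  -34.38762449]
top [0.475 0.033 1.213]
scene [1.283 0.22  1.209]
wheel_top [(0.55, [214.5, 242.3])]
long_bar [(0.86, [109.4, 234.2])]
```

Call:
move_arm(
  targets=[
    [[0,0,0.1],[0,0,0]],
    [[0,0,0.15],[0,0,0]],
  ],
)

```text
time_s: 9.5
tcp_pos: [0.5386, 0.0711, 0.0672]
eef_rot: [180.0, -0.0, -166.1]
contact_force: [0.4, 0.1, -0.4]
gripper_width: 0.0005
gripper_force: 0.0
```

Call:
move_arm(
  targets=[
    [[0,0,0.1],[0,0,0]],
    [[0,0,0.1],[0,0,0]],
  ],
)

```text
time_s: 9.75
tcp_pos: [0.5386, 0.0711, 0.0661]
eef_rot: [-180.0, -0.0, -166.1]
contact_force: [0.2, 0.3, 0.5]
gripper_width: 0.0006
gripper_force: 0.0
```

Call:
move_arm(
  targets=[
    [[0,0,0.1],[0,0,0]],
    [[0,0,0.1],[0,0,0]],
  ],
)

```text
time_s: 10.0
tcp_pos: [0.5386, 0.071, 0.0652]
eef_rot: [-180.0, -0.0, -166.1]
contact_force: [-0.5, 0.6, -0.4]
gripper_width: 0.0002
gripper_force: 0.0
```

```bash
python3 - <<'E'
from h import *
s=r.get_state()
def crop(n,h,S):
    d=viewer.capture(n);j=d["image"];q=proj(d,s["tcp_pos"]);x,y=int(q[0]),int(q[1]);h2=h
    k=cv2.resize(j[y-h:y+h,x-h:x+h],(S,S),interpolation=2);k=cv2.convertScaleAbs(k,alpha=2.5)
    cv2.circle(k,(int((q[0]-x+h+.5)*S/2/h),int((q[1]-y+h+.5)*S/2/h)),2,(0,255,0),-1);return k
cv2.imwrite("pics/w6.png",np.hstack([crop("scene",30,400),crop("wrist",60,400)]))
E
```

```text
(no output)
```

View pics/w6.png

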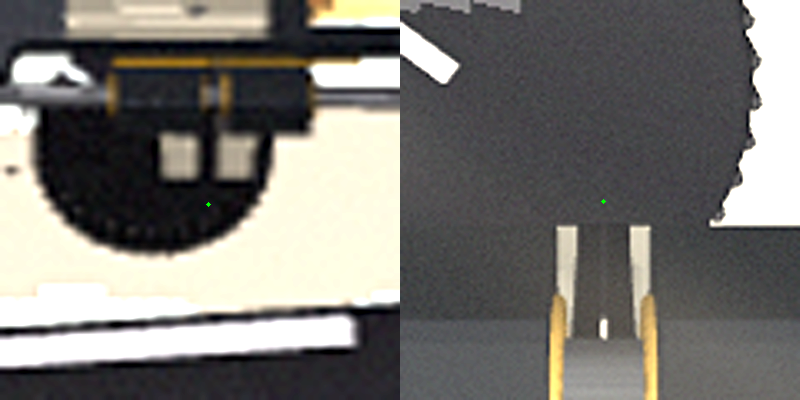

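Both views show the real finger ends roughly 11–20 mm above the reported TCP, still over the wheel's far right. Contact should come near a reported z of 0.062.

Call:
move_arm(
  targets=[
    [[0,0,0.1],[0,0,0]],
    [[0,0,0.1],[0,0,0]],
  ],
)

```text
time_s: 10.35
tcp_pos: [0.5386, 0.071, 0.0642]
eef_rot: [-180.0, -0.0, -166.1]
contact_force: [-0.1, -0.3, 0.2]
gripper_width: 0.0007
gripper_force: 0.0
```

Call:
move_arm(
  targets=[
    [[0,0,0.1],[0,0,0]],
    [[0,0,0.1],[0,0,0]],
  ],
)

```text
time_s: 10.6
tcp_pos: [0.5386, 0.071, 0.0632]
eef_rot: [-180.0, -0.0, -166.1]
contact_force: [-0.5, -0.0, 0.3]
gripper_width: 0.0006
gripper_force: 0.0
```

Call:
move_arm(
  targets=[
    [[0,0,0.1],[0,0,0]],
    [[0,0,0.1],[0,0,0]],
  ],
)

```text
time_s: 10.85
tcp_pos: [0.5386, 0.071, 0.0622]
eef_rot: [-180.0, -0.0, -166.1]
contact_force: [0.5, -0.1, -1.5]
gripper_width: 0.0007
gripper_force: 0.0
```

Call:
move_arm(
  targets=[
    [[0,0,0.1],[0,0,0]],
    [[0,0,0.1],[0,0,0]],
  ],
)

```text
time_s: 11.1
tcp_pos: [0.5386, 0.071, 0.0612]
eef_rot: [-180.0, -0.0, -166.1]
contact_force: [-0.6, 0.4, 0.1]
gripper_width: 0.0006
gripper_force: 0.0
```

Call:
move_arm(
  targets=[
    [[0,0,0.1],[0,0,0]],
    [[0,0,0.1],[0,0,0]],
  ],
)

```text
time_s: 11.35
tcp_pos: [0.5386, 0.071, 0.0602]
eef_rot: [-180.0, -0.0, -166.2]
contact_force: [0.2, -0.7, 0.0]
gripper_width: 0.0002
gripper_force: 0.0
```

Call:
move_arm(
  targets=[
    [[0,0,0.1],[0,0,0]],
    [[0,0,0.1],[0,0,0]],
  ],
)

```text
time_s: 11.6
tcp_pos: [0.5386, 0.071, 0.0592]
eef_rot: [-180.0, -0.0, -166.1]
contact_force: [-0.4, -0.5, 0.6]
gripper_width: 0.0006
gripper_force: 0.0
```

```bash
python3 - <<'E'
from h import *
s=r.get_state();print(s["tcp_pos"],s["time_s"],s["contact_force"])
c=viewer.capture("wrist");g=cv2.cvtColor(c["image"],cv2.COLOR_BGR2GRAY);cv2.imwrite("pics/w7.png",c["image"])
print(line(c,np.array([.52,.0465])))
for i in range(206,250,8):
    x=np.where(g[i,120:380]<75)[0]+120; x=x[(x>130)&(x<350)];print(i,x.min(),x.max())
for dz in (0,.01,.02,.03): print(dz,proj(c,s["tcp_pos"]+[0,0,dz]))
for z in (.084,.074,.064,.054): print(z,np.hypot(*(proj(c,[.519,.0,z])-proj(c,[.519,.092,z]))))
# tip edge rows near finger columns
print(g[240:262,273],g[240:262,290])
E
```

```text
[0.53858938 0.0710447  0.05917429] 11.6 [-0.36304142 -0.51308747  0.59276076]
(324, array([-0.00912512, -0.0178814 ]), np.float64(-117.03583398442133), np.float64(-114.81540931294306))
206 162 327
214 156 325
222 162 324
230 164 325
238 165 320
246 170 318
0 [278.63154875 246.18798724]
0.01 [278.63664253 252.25333788]
0.02 [278.64225854 258.94026256]
0.03 [278.64848073 266.34867811]
0.084 172.93659718368994
0.074 163.96945595025204
0.064 155.8814440260941
0.054 148.54997736454763
[26 30 30 29 28 29 31 32 29 31 31 32 29 27 27 27 24 29 27 28 28 29] [27 30 30 28 28 29 26 27 27 26 28 27 29 43 89 90 89 87 87 87 87 87]
```

Call:
move_arm(
  targets=[
    [[0,0,0.1],[0,0,0]],
    [[0,0,0.1],[0,0,0]],
  ],
)

```text
time_s: 11.9
tcp_pos: [0.5386, 0.0711, 0.0582]
eef_rot: [180.0, -0.0, -166.1]
contact_force: [0.3, -0.4, -0.4]
gripper_width: 0.0008
gripper_force: 0.0
```

Call:
move_arm(
  targets=[
    [[0,0,0.1],[0,0,0]],
    [[0,0,0.1],[0,0,0]],
  ],
)

```text
time_s: 12.15
tcp_pos: [0.5386, 0.071, 0.0572]
eef_rot: [-180.0, -0.0, -166.1]
contact_force: [0.6, 0.3, -0.3]
gripper_width: 0.0002
gripper_force: 0.0
```

Call:
move_arm(
  targets=[
    [[0,0,0.1],[0,0,0]],
    [[0,0,0.1],[0,0,0]],
  ],
)

```text
time_s: 12.4
tcp_pos: [0.5386, 0.071, 0.0562]
eef_rot: [-180.0, -0.0, -166.1]
contact_force: [-0.1, 0.3, 0.8]
gripper_width: 0.0009
gripper_force: 0.0
```

Call:
move_arm(
  targets=[
    [[0,0,0.1],[0,0,0]],
    [[0,0,0.1],[0,0,0]],
  ],
)

```text
time_s: 12.65
tcp_pos: [0.5386, 0.071, 0.0552]
eef_rot: [-180.0, -0.0, -166.1]
contact_force: [0.2, 0.3, -0.4]
gripper_width: 0.0004
gripper_force: 0.0
```

Call:
move_arm(
  targets=[
    [[0,0,0.1],[0,0,0]],
    [[0,0,0.1],[0,0,0]],
  ],
)

```text
time_s: 12.9
tcp_pos: [0.5386, 0.071, 0.0542]
eef_rot: [-180.0, -0.0, -166.1]
contact_force: [-0.2, 0.1, 0.6]
gripper_width: 0.0002
gripper_force: 0.0
```

Call:
move_arm(
  targets=[
    [[0,0,0.1],[0,0,0]],
    [[0,0,0.1],[0,0,0]],
  ],
)

```text
time_s: 13.15
tcp_pos: [0.5386, 0.071, 0.0532]
eef_rot: [-180.0, -0.0, -166.1]
contact_force: [-0.5, 0.3, -0.2]
gripper_width: 0.0001
gripper_force: 0.0
```

Call:
move_arm(
  targets=[
    [[0,0,0.1],[0,0,0]],
    [[0,0,0.1],[0,0,0]],
  ],
)

```text
time_s: 13.4
tcp_pos: [0.5386, 0.071, 0.0522]
eef_rot: [-180.0, -0.0, -166.2]
contact_force: [0.1, 0.1, 0.5]
gripper_width: 0.0008
gripper_force: 0.0
```

```bash
python3 - <<'E'
from h import *
from scipy.optimize import least_squares
s=r.get_state();c=viewer.capture("wrist");g=cv2.cvtColor(c["image"],cv2.COLOR_BGR2GRAY);cv2.imwrite("pics/w8.png",c["image"])
# dark wheel mask above finger blocks
m=(g<75).astype(np.uint8);m[251:]=0;m[:100]=0;m=cv2.morphologyEx(m,cv2.MORPH_OPEN,np.ones((9,9)))
n,L,st,ce=cv2.connectedComponentsWithStats(m);k=L[225,250];print(st[k])
cn=max(cv2.findContours((L==k).astype(np.uint8),0,1)[0],key=len)[:,0,:]
cn=cn[(cn[:,1]<246)]
cn=cv2.convexHull(cn)[:,0,:].astype(float)
cn=cn[cn[:,1]<246]
def f(p):
    q=np.array([atz(c,[v,u],p[2])[:2] for u,v in cn]);return np.hypot(q[:,0]-p[0],q[:,1]-p[1])-.046
R=least_squares(f,[.52,.046,.075]);print(R.x,np.std(R.fun),len(cn))
b=(g>100).astype(np.uint8);n,L,st,ce=cv2.connectedComponentsWithStats(b)
for i in range(1,n):
    if 60<st[i][4]<600 and 130<ce[i][0]<300: 
        bx=cv2.boxPoints(cv2.minAreaRect(np.argwhere(L==i)[:,::-1].astype(np.float32)));print(ce[i],st[i],[np.hypot(*np.diff([bx[0],bx[j]],axis=0)[0]).round(1) for j in(1,3)])
im=cv2.convertScaleAbs(c["image"][90:290,130:390],alpha=2.);im=cv2.resize(im,(520,400))
d=viewer.capture("scene");q=proj(d,s["tcp_pos"]).astype(int);k=cv2.resize(cv2.convertScaleAbs(d["image"][q[1]-35:q[1]+25,q[0]-21:q[0]+21],alpha=2.5),(280,400),interpolation=2)
cv2.imwrite("pics/w9.png",np.hstack([im,k]))
E
```

```text
[  157   133   170   118 16190]
[0.51948574 0.04583143 0.07713186] 0.0004384933887159775 24
```

View pics/w9.png

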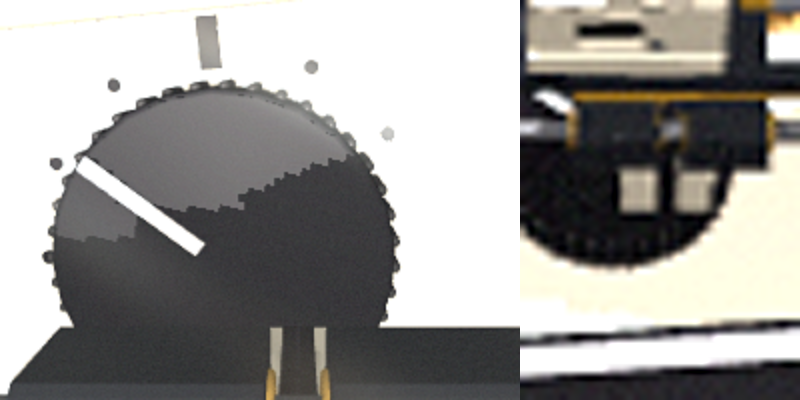

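The wheel-circle fit puts its centre at (0.5195, 0.0458) with only a few mm of height error. The real finger ends are well short of the reported TCP, and everything else is clear of the hand, so I'll keep descending.

Call:
move_arm(
  targets=[
    [[0,0,0.1],[0,0,0]],
    [[0,0,0.15],[0,0,0]],
  ],
)

```text
time_s: 13.75
tcp_pos: [0.5386, 0.071, 0.0507]
eef_rot: [180.0, -0.0, -166.1]
contact_force: [0.5, -0.5, 0.5]
gripper_width: 0.0
gripper_force: 0.0
```

Call:
move_arm(
  targets=[
    [[0,0,0.1],[0,0,0]],
    [[0,0,0.15],[0,0,0]],
  ],
)

```text
time_s: 14.0
tcp_pos: [0.5389, 0.071, 0.0499]
eef_rot: [-180.0, 0.0, -166.1]
contact_force: [-2.6, -0.3, 7.9]
gripper_width: 0.0008
gripper_force: 4.4
```

Call:
move_arm(
  targets=[
    [[0,0,0.1],[0,0,0]],
    [[0,0,0.15],[0,0,0]],
  ],
)

```text
time_s: 14.25
tcp_pos: [0.5393, 0.0708, 0.0496]
eef_rot: [-180.0, 0.1, -166.1]
contact_force: [-6.0, -1.5, 19.8]
gripper_width: 0.0005
gripper_force: 9.8
```

```bash
python3 - <<'E'
from h import *
s=r.get_state();print(s["tcp_pos"],s["time_s"],s["contact_force"],s["moment"])
d=viewer.capture("scene");t=s["tcp_pos"]
for dz in(0,.01,.02,.03,.04):print(dz,proj(d,t+[0,0,dz])-proj(d,t),proj(d,t+[.0095,0,dz])-proj(d,t))
q=proj(d,t);g=cv2.cvtColor(d["image"],cv2.COLOR_BGR2GRAY);x,y=q.astype(int)
print(q);print(g[y-14:y+4,x-8:x+8])
E
```

```text
[0.53933923 0.07083659 0.0496394 ] 14.25 [-6.01192876 -1.53529695 19.81373231] [-0.59254447  2.21159748 -0.10951697]
0 [0. 0.] [-0.88128409  3.05342774]
0.01 [ 0.09768496 -2.17496975] [-0.7885746  0.8888868]
0.02 [ 0.19655522 -4.37635776] [-0.69473597 -1.30204436]
0.03 [ 0.29663247 -6.60464797] [-0.59974746 -3.51985098]
0.04 [ 0.39793893 -8.86033619] [-0.50358782 -5.76503029]
[309.40130619 219.86951929]
[[ 20  22  18  16  17  17  16  25  27  27  22  27  19  16  15  14]
 [  8   9   7   8  10   6  10  18   7   6   6  17  11   9  12  11]
 [ 11  10   8  10  12   9  10  33  19   6  21  13   9  12   7   9]
 [  8  11   7   6  10   7   5   8   8   6  35  22   7   8   8  10]
 [ 11   9  13  17  14  16  16  10   7   6  45  30  10  13  12  14]
 [  7  18  51  57  55  57  61  33   3   2  44  46  43  42  43  44]
 [  5  15  61  70  68  70  78  41   4   2  43  63  71  69  70  59]
 [  4   2  59  68  67  67  75  42   3   3  44  65  68  68  70  42]
 [  4   3  59  68  66  67  69  38   1   4  46  64  67  67  69  40]
 [  6   4  59  68  68  68  69  36   0   5  55  68  69  67  71  35]
 [  2   4  59  69  68  68  58  28   4   4  54  68  67  67  70  35]
 [  6   6  27  34  31  33  34  16   5   5  15  28  42  35  35  19]
 [  4   4   5   4   5   6   4   5   7   5   8   4   3   1   2  45]
 [  8   6   7   7   6   8   9   5   9   5  15   9   4  10  18  91]
 [  8   8  12   9   7  12   6   6  14   8   8   4   7  48  75  99]
 [  8   3  20  13   1  13   9   6   8   5   7  11  39  73  99 104]
 [  6   5   8   5   6   8   6   4   6   8  17  49  97 106 104 103]
 [  4   1  11   4   2   7  10  12  37  53  75 100 105 103 103 102]]
```

Contact came at a reported z of about 0.0505, with stiffness around 10 N/mm. I'll ease off to about 9 N and rub a clockwise arc of about 20°.

Call:
move_arm(
  targets=[
    [[0,0,-0.1],[0,0,0]],
    [[-0.16,-0.23,-0.1],[0,0,0]],
    [[-0.31,-0.47,-0.1],[0,0,0]],
    [[-0.42,-0.72,-0.1],[0,0,0]],
    [[-0.52,-0.97,-0.1],[0,0,0]],
  ],
)

```text
time_s: 14.92
tcp_pos: [0.5469, 0.0632, 0.0499]
eef_rot: [180.0, 0.1, -166.1]
contact_force: [-4.5, 3.8, 10.0]
gripper_width: 0.0008
gripper_force: 5.0
```

```bash
python3 - <<'E'
from h import *
c=viewer.capture("wrist");s=r.get_state();print(s["tcp_pos"],s["time_s"],s["contact_force"]);print(line(c,np.array([.5195,.0458])))
E
```

```text
[0.54691358 0.06323965 0.04985782] 14.975 [-2.6850062   2.37814852 11.144247  ]
(345, array([-0.01257871, -0.01295859]), np.float64(-134.1477618203708), np.float64(-130.80732817124675))
```

Call:
move_arm(
  targets=[
    [[-0.07,-0.26,0],[0,0,0]],
    [[-0.12,-0.53,0],[0,0,0]],
    [[-0.15,-0.81,0],[0,0,0]],
    [[-0.15,-1.09,0],[0,0,0]],
  ],
)

```text
time_s: 15.48
tcp_pos: [0.5515, 0.0537, 0.0499]
eef_rot: [180.0, 0.2, -166.1]
contact_force: [-0.7, 3.9, 7.1]
gripper_width: 0.0005
gripper_force: 3.3
```

```bash
python3 - <<'E'
from h import *
c=viewer.capture("wrist");s=r.get_state();print(s["tcp_pos"],s["time_s"],s["contact_force"]);print(line(c,np.array([.5195,.0458])))
E
```

```text
[0.55160654 0.05350024 0.04993564] 15.525 [-0.87279157  2.49360902  6.67698689]
(341, array([-0.01266303, -0.01291597]), np.float64(-134.43344889674407), np.float64(-131.13841086012175))
```

The line is resting in the last click before the bar, at −131° against −161° for the bar, and the second rub slipped. I'll go back and rub further out at about 20 N.

Call:
move_arm(
  targets=[
    [[0,0,-0.8],[0,0,0]],
    [[-0.1,2.4,-0.8],[0,0,0]],
    [[-0.1,2.4,-0.8],[0,0,0]],
    [[-0.1,2.4,-0.2],[0,0,0]],
    [[-0.1,2.4,0.1],[0,0,0]],
  ],
)

```text
time_s: 16.15
tcp_pos: [0.5462, 0.0758, 0.0492]
eef_rot: [-179.9, 0.1, -166.1]
contact_force: [-9.3, 0.8, 32.4]
gripper_width: 0.0007
gripper_force: 16.2
```

```bash
python3 - <<'E'
from h import *
c=viewer.capture("wrist");s=r.get_state();print(s["tcp_pos"],s["time_s"],s["contact_force"]);print(line(c,np.array([.5195,.0458])))
p=s["tcp_pos"][:2]-[.5195,.0458];print(np.hypot(*p),np.degrees(np.arctan2(p[1],p[0])))
for f in(43,36,29,22,15,8):
    w=.04*np.array([np.cos(np.radians(f)),np.sin(np.radians(f))])-p
    print(f,np.round([100*(-.971*w[0]-.24*w[1]),100*(-.24*w[0]+.971*w[1])],2))
E
```

```text
[0.54629501 0.07555998 0.04952491] 16.2 [-5.16590669 -2.89288142 20.24178939]
(359, array([-0.0122543 , -0.01245551]), np.float64(-134.5334679033368), np.float64(-130.78149753863175))
0.04004534143146463 48.00106065572718
43 [-0.18 -0.3 ]
36 [-0.39 -0.74]
29 [-0.55 -1.2 ]
22 [-0.64 -1.68]
15 [-0.68 -2.17]
8 [-0.66 -2.66]
```

Call:
move_arm(
  targets=[
    [[-0.18,-0.3,0],[0,0,0]],
    [[-0.39,-0.74,0],[0,0,0]],
    [[-0.55,-1.2,0],[0,0,0]],
    [[-0.62,-1.5,0],[0,0,0]],
  ],
)

```text
time_s: 16.7
tcp_pos: [0.5569, 0.0629, 0.0496]
eef_rot: [-180.0, 0.2, -166.1]
contact_force: [-1.7, 0.1, 15.2]
gripper_width: 0.0004
gripper_force: 7.5
```

```bash
python3 - <<'E'
from h import *
c=viewer.capture("wrist");s=r.get_state();print(s["tcp_pos"],s["time_s"],s["contact_force"]);print(line(c,np.array([.5195,.0458])))
E
```

```text
[0.55701788 0.06264502 0.04968025] 16.75 [-0.56112446 -1.94511389 15.15114389]
(287, array([-0.01410558, -0.00593757]), np.float64(-157.17193076457448), np.float64(-154.77001530899514))
```

The line is now within about 6° of the bar, so I'll lift off and let the detent pull it in.

Call:
move_arm(
  targets=[
    [[0,0,-1],[0,0,0]],
    [[0,0,-4],[0,0,0]],
    [[0,0,-7],[0,0,0]],
    [[0,0,-7],[0,0,0]],
  ],
)

```text
time_s: 17.25
tcp_pos: [0.5562, 0.0633, 0.12]
eef_rot: [180.0, 0.2, -166.2]
contact_force: [-0.4, 0.4, -1.2]
gripper_width: 0.0004
gripper_force: 0.0
```

```bash
python3 - <<'E'
from h import *
c=viewer.capture("wrist");s=r.get_state();print(s["tcp_pos"],s["time_s"],s["contact_force"]);print(line(c,np.array([.5195,.0458])))
for k,z in dict(wheel_top=.08,long_bar=.056,start_button_top=.069,stop_button_top=.069).items():
    for l in pinpoint(k,"wrist")[:1]: print(k,np.round(l["score"],2),np.round(l["location"]),np.round(atz(c,l["location"],z),4))
im=c["image"].copy()
g=cv2.cvtColor(im,cv2.COLOR_BGR2GRAY)
cv2.imwrite("pics/w10.png",im)
E
```

```text
[0.55515042 0.0630333  0.11844313] 17.3 [ 0.04269664 -0.35499007 -0.41914062]
(227, array([-0.01854476, -0.00743913]), np.float64(-158.1420888308447), np.float64(-155.8766331086679))
wheel_top 0.72 [171. 268.] [0.5179 0.0465 0.08  ]
long_bar 0.79 [ 90. 257.] [0.4656 0.0243 0.056 ]
start_button_top 0.62 [177.  67.] [ 0.5597 -0.101   0.069 ]
```

View pics/w10.png

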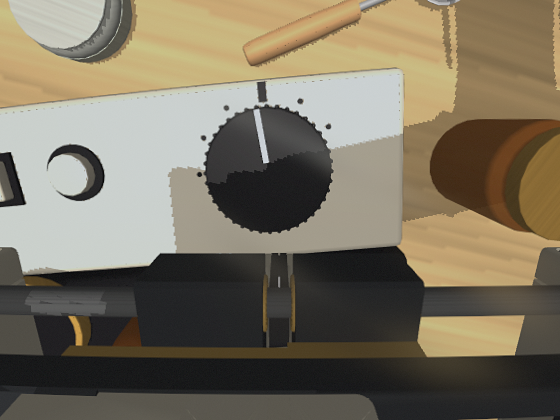

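The line, from (256, 110) to (266, 163), points almost at the bar at (262, 91). I'll measure its exact angle against the bar's own axis and the deck edge.

```bash
python3 - <<'E'
from h import *
c=viewer.capture("wrist");im=c["image"];g=cv2.cvtColor(im,cv2.COLOR_BGR2GRAY);s=r.get_state();print(s["time_s"])
def ax(mask,z,o):
    P=np.array([atz(c,p,z)[:2] for p in mask]);m=P.mean(0);S,e=np.linalg.svd(P-m)[1:];e=e[0]*-np.sign(e[0][0])
    print(len(P),m.round(4),"axis",np.degrees(np.arctan2(e[1],e[0])).round(1),"len",np.ptp((P-m)@e).round(4),"from o",np.degrees(np.arctan2(*(m-o)[::-1])).round(1));return m
for zo in (0,.005):
    # wheel circle fit, fixed z
    m=(g<90).astype(np.uint8);m[245:]=0;m[:100]=0;m=cv2.morphologyEx(m,cv2.MORPH_OPEN,np.ones((7,7)))
    L=cv2.connectedComponents(m)[1];k=L[200,268]
    cn=cv2.convexHull(max(cv2.findContours((L==k).astype(np.uint8),0,1)[0],key=len))[:,0,:]
    P=np.array([atz(c,[v,u],.084-zo)[:2] for u,v in cn],np.float32);o,R=cv2.fitEllipse(P)[:2];print("wheel",o,R)
    o=np.array(o)
    ln=[(i,j) for i in range(108,168) for j in range(248,274) if g[i,j]>130 and 0<i and .006<np.hypot(*(atz(c,[i,j],.084-zo)[:2]-o))<.041]
    ax(ln,.084-zo,o)
    b=[(i,j) for i in range(80,104) for j in range(254,272) if g[i,j]<110 and np.hypot(*(atz(c,[i,j],.06-zo)[:2]-o))>.0465];ax(b,.06-zo,o)
E
```

```text
17.55
wheel (0.5181726217269897, 0.046258680522441864) (0.08875556290149689, 0.08901843428611755)
313 [0.4961 0.0362] axis -156.0 len 0.034 from o -155.6
150 [0.4654 0.0281] axis -159.8 len 0.0128 from o -161.0
wheel (0.5189722776412964, 0.046286746859550476) (0.09072304517030716, 0.09099173545837402)
304 [0.4968 0.0362] axis -156.0 len 0.0338 from o -155.6
150 [0.4651 0.0277] axis -159.8 len 0.0131 from o -161.0
```

The line stopped about 4° short because of friction in the detent. One small nudge of about 2.6 mm clockwise should centre it.

Call:
move_arm(
  targets=[
    [[0,0,4],[0,0,0]],
    [[0,0,6.5],[0,0,0]],
    [[0,0,7],[0,0,0]],
    [[-0.03,-0.13,7],[0,0,0]],
    [[-0.06,-0.26,7],[0,0,0]],
  ],
)

```text
time_s: 18.18
tcp_pos: [0.5561, 0.0602, 0.0495]
eef_rot: [-179.9, -0.0, -166.1]
contact_force: [-6.4, -1.0, 20.1]
gripper_width: 0.0006
gripper_force: 10.0
```

```bash
python3 - <<'E'
from h import *
c=viewer.capture("wrist");s=r.get_state();print(s["tcp_pos"],s["time_s"],s["contact_force"]);print(line(c,np.array([.5185,.0463])))
E
```

```text
[0.55619109 0.06008886 0.04950355] 18.225 [-7.58120765 -2.21513249 20.37754506]
(291, array([-0.01386061, -0.00513703]), np.float64(-159.66422783590536), np.float64(-160.57479509051598))
```

Call:
move_arm(
  targets=[
    [[0,0,-1],[0,0,0]],
    [[0,0,-4],[0,0,0]],
    [[0,0,-7],[0,0,0]],
    [[0,0,-7],[0,0,0]],
  ],
)

```text
time_s: 18.73
tcp_pos: [0.5576, 0.0613, 0.12]
eef_rot: [180.0, 0.2, -166.1]
contact_force: [0.5, -0.3, -0.6]
gripper_width: 0.0005
gripper_force: 0.0
```

```bash
python3 - <<'E'
from h import *
c=viewer.capture("wrist");s=r.get_state();print(s["tcp_pos"],s["time_s"],s["contact_force"]);print(line(c,np.array([.5185,.0463])))
E
```

```text
[0.55655211 0.0610379  0.11846699] 18.775 [ 0.0480555   0.16442031 -0.68401786]
(228, array([-0.01822197, -0.00636882]), np.float64(-160.73479202981216), np.float64(-161.56022668619715))
```

The wheel is now at −161°, matching the bar. Next is the start button at (0.559, −0.101); contact is expected at a reported z of about 0.0395, with the bottom near 0.0335.

Call:
move_arm(
  targets=[
    [[1.2,-5.3,0],[0,0,0]],
    [[2.4,-10.6,0],[0,0,0]],
    [[3.6,-15.8,0],[0,0,0]],
    [[3.6,-15.8,0],[0,0,0]],
  ],
)

```text
time_s: 19.27
tcp_pos: [0.5577, -0.1044, 0.1162]
eef_rot: [180.0, -0.2, -166.4]
contact_force: [0.2, 0.8, -0.0]
gripper_width: 0.0006
gripper_force: 0.0
```

```bash
python3 - <<'E'
from h import *
c=viewer.capture("wrist");s=r.get_state();print(s["tcp_pos"],s["time_s"],s["contact_force"])
for k,z in dict(start_button_top=.07,stop_button_top=.07).items():
    for l in pinpoint(k,"wrist")[:2]: print(k,np.round(l["score"],2),np.round(l["location"]),np.round(atz(c,l["location"],z),4))
m=outline_of("start_button_top","wrist")[:1]
for l in m: print(l["score"],l["box"])
E
```

```text
[ 0.55790559 -0.10292967  0.1162892 ] 19.325 [ 1.14755669 -0.20145997 -0.63687301]
start_button_top 0.78 [232. 286.] [ 0.562  -0.0977  0.07  ]
stop_button_top 0.94 [231. 193.] [ 0.5784 -0.1668  0.07  ]
0.75 [264.6, 206.8, 307.6, 243.7]
```

Call:
move_arm(
  targets=[
    [[-0.4,0.3,3],[0,0,0]],
    [[-0.4,0.3,6],[0,0,0]],
    [[-0.4,0.3,7.3],[0,0,0]],
    [[-0.4,0.3,7.8],[0,0,0]],
    [[-0.4,0.3,7.9],[0,0,0]],
  ],
)

```text
time_s: 20.1
tcp_pos: [0.5627, -0.0971, 0.0393]
eef_rot: [-180.0, 0.0, -166.1]
contact_force: [-0.0, 0.0, -0.3]
gripper_width: 0.0005
gripper_force: 0.0
```

Call:
move_arm(
  targets=[
    [[0,0,0.15],[0,0,0]],
    [[0,0,0.3],[0,0,0]],
    [[0,0,0.3],[0,0,0]],
  ],
)

```text
time_s: 20.48
tcp_pos: [0.5629, -0.0973, 0.0364]
eef_rot: [-180.0, 0.1, -166.1]
contact_force: [0.7, 2.6, 3.6]
gripper_width: 0.0004
gripper_force: 1.4
```

Contact has started and the spring is felt. I'll press on to the bottom.

Call:
move_arm(
  targets=[
    [[0,0,0.15],[0,0,0]],
    [[0,0,0.25],[0,0,0]],
    [[0,0,0.25],[0,0,0]],
  ],
)

```text
time_s: 20.85
tcp_pos: [0.5629, -0.0973, 0.0336]
eef_rot: [-180.0, 0.1, -166.1]
contact_force: [2.3, 1.4, 4.9]
gripper_width: 0.0004
gripper_force: 2.2
```

Call:
move_arm(
  targets=[
    [[0,0,0.1],[0,0,0]],
    [[0,0,0.15],[0,0,0]],
    [[0,0,0.15],[0,0,0]],
  ],
)

```text
time_s: 21.22
tcp_pos: [0.5629, -0.0973, 0.0329]
eef_rot: [-180.0, 0.1, -166.1]
contact_force: [-1.9, 3.6, 12.8]
gripper_width: 0.0003
gripper_force: 6.1
```

It has bottomed out: 12.8 N after about 6 mm of travel. Now I'll lift clear.

Call:
move_arm(
  targets=[
    [[0,0,-1],[0,0,0]],
    [[0,0,-4],[0,0,0]],
    [[0,0,-9],[0,0,0]],
    [[0,0,-14],[0,0,0]],
    [[0,0,-14],[0,0,0]],
  ],
)

```text
time_s: 21.85
tcp_pos: [0.5636, -0.0977, 0.1756]
eef_rot: [-179.9, 0.3, -166.1]
contact_force: [-0.4, 1.0, -0.5]
gripper_width: 0.0002
gripper_force: 0.0
```

```bash
python3 - <<'E'
from h import *
s=r.get_state();print(s["tcp_pos"],s["time_s"],s["contact_force"])
c=viewer.capture("wrist");print(line(c,np.array([.5185,.0463])))
for k in("wheel_top","start_button_top","stop_button_top"):
    print(k,[(l["score"],atz(c,l["location"],.073).round(3)) for l in pinpoint(k,"wrist")[:1]])
print(r.close_job())
E
```

```text
[ 0.56360738 -0.0977475   0.17563752] 21.85 [-0.4228498   1.04410353 -0.49841782]
(156, array([-0.02241067, -0.00740093]), np.float64(-161.72463379086454), np.float64(-161.7829863707805))
wheel_top [(0.75, array([0.519, 0.053, 0.073]))]
start_button_top [(0.82, array([ 0.562, -0.101,  0.073]))]
stop_button_top [(0.98, array([ 0.578, -0.163,  0.073]))]
the job is handed in; nothing more can be done
None
```

The job is handed in at about 22 s: the wheel's white line sits at the long bar (within about 1° by camera), the start button was pressed to the bottom and released, the stop button was not pressed, and no loose thing was touched; the verdict itself was not shown.

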